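# Fetch the spare plug-in element from under the console's flap

## Task

The heavy iron-cored coil has been left standing on the flap of the supply console: slide it along the console's top, without lifting it, onto its outlined place on the deck, square in the outline. Then raise the flap by its tab to about upright, so that it stays open by itself, draw out the spare element (the flat ribbed plate) and bring it to the plug-in board: hold it there upright, plugs down, about a hand's breadth above the middle of the board. Finish while still holding it there; the flap stays open, the coil stays in its outline and the other things are left where they are.

Things in the scene. Friction and masses are not known exactly. Their poses are not given: they have to be found in the camera images.
- console: Ivory supply console fixed on the bench, 170 mm deep (its x) x 390 wide (its y), may stand a little turned; origin at the centre of its underside. Its left part (y 45 to 195 mm) is a fixed deck 85 mm above the bench; the rest is a compartment, walls 5 mm thick and 79 mm high, closed by the flap (top at 86 mm, 1 mm proud of the deck).
- pocket_row (a point): Middle pocket of the three in the compartment, at the insert's top, 33 mm above the bench; axes as the console's. The other pockets lie 62 mm to either side along y. Each holds the lowest 12 mm of an element, its 50 mm width along x; which element stands where varies. The compartment's right wall is 35 mm from the right pocket's centre.
- coil_mid (a point): Centre of the coil's winding, 59 mm above its underside, axes its own, z up. Coil: one rigid piece, about 0.75 kg, 104 mm tall; black base 84 (x) x 72 (y) x 14 mm, dark iron core 74 (x) x 24 (y) mm on it, copper winding 50 x 50 mm from 29 to 89 mm up. Grip the winding's +y and -y faces, 50 mm apart, clear of the core. Starts on the flap, turned up to 0.4 rad from the console.
- coil_place (a point): Centre of the outlined place on the console's deck, on the deck's surface 85 mm above the bench, axes as the console's. The thin dark outline is 106 (x) x 92 mm (y) inside, 10 mm all round the coil's base standing square in it with the base's 84 mm along x, either way round.
- flap (a joint): Opening angle of the flap in rad: 0 closed, 1.57 upright, 1.8 at its stop. An ivory plate 170 mm (x) x 238 mm (y) hinged along the console's far edge, it opens upward and away from the robot. Its stiff hinge holds it at any angle; about 2 N at the tab moves it.
- flap_tab (a point): Grip point of the flap's grey pull tab, moving with the flap: mid width and thickness, 26 mm out from the flap's front edge, 196.5 mm from the hinge line. The tab is 32 mm wide along y (grip across this), 10 mm thick, stands out 38 mm in front of the console, and can turn between the fingers. Fingertips over 20 mm beyond this point meet the flap's edge when it is upright.
- flap_hinge (a point): Point on the flap's hinge line (the line runs along the console's y), level with the tab when closed and straight behind it; axes as the console's.
- spare_mid (a point): Centre of the spare element's plate, half-way up, 49 mm above the bench at the start, in one of the three pockets under the flap. A flat ribbed white upright plate 50 mm (its x) x 16 mm (its y, grip across this) x 56 mm tall, two 4 mm plugs reaching 14 mm below it; 45 g. Its top 44 mm stand above the insert. z up, plugs down.
- lamp_el: Lamp element in another pocket under the flap: low white foot 50 x 16 x 26 mm with a small round glass bulb on top, 52 mm tall; origin at the foot's underside. Leave it in its pocket.
- relay_el: Relay element in the third pocket: white foot with a clear 34 x 30 mm box on it, 48 mm tall; origin at the foot's underside. Leave it in its pocket.
- board: Ivory plug-in board fixed on the bench, 220 mm (x) x 180 mm (y) x 30 mm high, with a pattern of sockets; origin at the centre of its underside. Four white elements, 56 mm tall, are plugged in along its far (+x) and right (-y) edges, up to 87 mm above the bench; its middle is free.
- meter_a: Bystander: yellow-cased multimeter lying in front of the console's deck, 172 x 84 x 45 mm; origin at the centre of its underside.
- meter_b: Bystander: black multimeter lying behind the console, 172 x 84 x 45 mm; origin at the centre of its underside.
- driver: Bystander: screwdriver 170 mm long, lying on the bench in front of the board.
- pen_cup: Bystander: grey pen cup, 74 mm wide, with pens up to 140 mm; origin at the centre of its underside.
- choke: Bystander: small copper choke with black ends, 46 x 34 x 42 mm, on the bench in front of the console and the board; origin at the centre of its underside.
There are look-alikes about, which are no part of the job. Leave any purple look-alike of the part that bears coil_mid alone.

How it is judged:
By the outcome, as a careful person would: the job done as asked, in the order asked, and still so for the second after the job is handed in, while the arm keeps its last pose, push and grip.
It also fails if it takes over 72 s, if anything falls off the work surface, if the arm or the gripper's body presses on something with over 40 N, if the wrist force passes 120 N, or if a joint passes its speed limit or range.

## Robot

A 7-joint arm with a two-finger parallel gripper is mounted at the origin on the work surface. World frame = base frame: x ahead of the robot, y to its left, z up, the work surface at z = 0. Lengths are in m, angles in rad, forces in N, time in s.
With the tool pointing down it reaches from about 0.4 to 0.85 m from the base axis. Payload 10.4 kg.
Tool frame: the origin (TCP) lies midway between the tips of the shut fingers; the grasp point (between the pads) lies 19 mm behind it; z points along the fingers, y is the line along which they close (so a half turn about z gives the same grasp; the last joint's range is limited). The gripper opens to 87 mm and grips with 3 to 60 N. Pads are 19 mm wide; open, the fingers measure 117 mm over their backs; the gripper's body (75 mm by 190 mm) begins 51 mm behind the grasp point.
Start: joints at [-1.288, 0.332, -0.065, 1.46, 0.022, 1.35, -0.088], TCP at [0.188, 0.596, 0.223] pointing down, gripper open.
Joint ranges: [-2.6, 2.6], [-0.5, 2.12], [-1.47, 1.34], [0.16, 2.42], [-1.27, 4.41], [0.06, 2.06], [-2.6, 2.6]. Speed limits (rad/s): [2.22, 2.22, 2.79, 2.79, 3.14, 3.14, 3.14].

## Interface

Orientations are given as a unit quaternion [w, x, y, z].
In Python, from workcell import manip gives the robot as it stands.
- The arm moves only by the tool move_arm, never from a script. Its argument "plan" is a list of rows, each a list of 6 numbers: the shift along the tool's x, y, z in units of 200 mm (1.0 is 200 mm), then the turn, a rotation vector about the tool's x, y, z in units of 30 degrees (1.0 is 30 degrees). In form: [[tx, ty, tz, rx, ry, rz], ...]. A call has exactly 5 rows; each row shifts and turns the commanded pose from where the row before left it, along the tool's axes as they then stand; what a row does not reach is not made up. A row lasts 1/12 s, in which the tool goes at most 41.7 mm and 7.16 degrees, less where a joint would pass 70% of its speed; a pose out of reach is approached as far as the arm can. A call with a number of a shift or a turn outside -1 to 1 is refused whole. A call with a gripper value outside its range is refused whole. "jaw" is the closure, from 0 (fully open) to 1 (shut), set as the call begins (left out, the last holds). The fingers move at their own pace and stop on an object; "squeeze" is the grip in N (left out, the last holds). Time passes only in rows, so rows that do not move let the fingers close, or fill a call up. It gives the time, the measured TCP pose, the force, the opening and the grip force at its end, in the units of the state.
- manip.get_obs(): the state, without advancing time (a new reading comes with each control period).
- manip.read_camera(name): name is "scene" or "top" or "wrist"; returns a dict with "frame" (420x560x3 uint8, red, green, blue), "fovy" (degrees; the focal length in pixels is half the picture's height over the tangent of half this angle, whatever the lens; pixels are square), "cx", "cy" (the principal point, pixels), "R" (3x3) and "t" (3): a world point X has camera coordinates R X + t; the wrist camera has in their place "T_tool_cam" (4x4, takes a point from camera to tool coordinates, whose origin is the TCP and whose axes are the flange's). Camera axes: x right, y down, z forward; pixel columns grow to the right and rows downward; lengths in m; the calibration is good to about 2 mm. A picture is of the moment at which its call begins: read the wrist's pose just before it. There is no depth.
- manip.finish_job(): hands the job in; it is judged then, once.
The state is a dict: "time_s": time; "qpos": joint angles; "qvel": joint speeds; "tau": joint torques, N m; "position": TCP position; "ee_rot": TCP orientation; "ft_force": force on the tool from outside, world axes, zero at the start; "torque": the same for the moment, N m; "finger_gap": finger opening in m; "grip_force": force on a finger pad.
Only numpy, scipy, OpenCV 4.12 (cv2) and the standard library are available. Lean on these libraries where they do the work, as an engineer would, in place of code of your own. Each camera call takes 0.05 s, during which the arm holds its last target. There are 200 camera calls.

## Working session

There is one attempt and no reset: what is moved stays moved. The work goes in short steps, Python scripts to look and compute and a tool call to move; the robot and the scene stay as the last step left them, time stands still between calls to the robot, and variables do not carry over. Pictures are saved under pics/ and viewed, at most 10 in all, crops included, and the job is handed in when it is done.

Besides the shell and the picture viewer there is one more tool, called after ">>>" by a JSON object that holds its "method" and its "body", one argument or row to a line. move_arm: Moves the arm, as the interface text tells. Its arguments: {"type":"object","properties":{"plan":{"type":"array"},"jaw":{"type":"number"},"squeeze":{"type":"number"}},"required":["plan"]}

```bash
mkdir -p pics; cat > h.py <<'E'
import numpy as np, cv2
from workcell import manip
from scipy.spatial.transform import Rotation as Rn
def cam(name):
    o=manip.get_obs(); c=manip.read_camera(name)
    f=210/np.tan(np.radians(c['fovy'])/2)
    K=np.array([[f,0,c['cx']],[0,f,c['cy']],[0,0,1]])
    if 'R' in c: R,t=np.array(c['R']),np.array(c['t'])
    else:
        T=np.array(c['T_tool_cam']); q=o['ee_rot']
        W=np.eye(4); W[:3,:3]=Rn.from_quat([q[1],q[2],q[3],q[0]]).as_matrix(); W[:3,3]=o['position']
        M=np.linalg.inv(W@T); R,t=M[:3,:3],M[:3,3]
    return c['frame'],K,R,t
def back(u,v,z,K,R,t):
    d=R.T@np.linalg.inv(K)@np.array([u,v,1.]); o=-R.T@t
    return o+d*(z-o[2])/d[2]
def proj(X,K,R,t):
    p=K@(R@np.array(X,float).T+t[:,None]) if np.ndim(X)>1 else K@(R@np.array(X)+t)
    return (p[:2]/p[2]).T
def save(n,img,s=1):
    cv2.imwrite('pics/'+n,cv2.resize(img[:,:,::-1],None,fx=s,fy=s,interpolation=cv2.INTER_CUBIC))
E
python3 - <<'E'
from h import *
for n in('top','scene'):
    f,K,R,t=cam(n); save(n+'0.png',f,1.4); np.savez(n+'0.npz',f=f,K=K,R=R,t=t); print(n,K[0,0],-R.T@t,R[2])
o=manip.get_obs(); print(o)
E
```

```text
top 532.6722494642515 [ 0.3819379  -0.02774221  1.42457144] [ 0.10603637  0.01775174 -0.99420378]
scene 495.296570733537 [ 1.14113563 -0.0021808   0.90798299] [-0.63440562 -0.01517661 -0.77285133]
{'time_s': 0.1, 'qpos': array([-1.28760621,  0.33281151, -0.06469044,  1.46080374,  0.02160299,
        1.34986316, -0.08848686]), 'qvel': array([-6.82178505e-06, -2.18682736e-03, -3.57270087e-04, -1.90207479e-03,
        1.35438578e-03, -1.57021138e-04, -4.42018500e-04]), 'tau': array([ 1.92630694e-03, -6.24535203e+01,  2.50579632e-02, -3.90722966e+01,
       -6.13905885e-02,  3.65349976e-02,  7.49778019e-05]), 'position': array([0.1880683 , 0.59570801, 0.22185728]), 'ee_rot': array([-6.27830787e-05,  1.52288737e-01,  9.88335867e-01, -5.91863815e-04]), 'ft_force': array([-0.42107118,  0.01393088, -0.21566206]), 'torque': array([-0.00438569,  0.04661129, -0.01957885]), 'grip_force': 0.0, 'finger_gap': 0.08717498730840324}
```

View pics/top0.png

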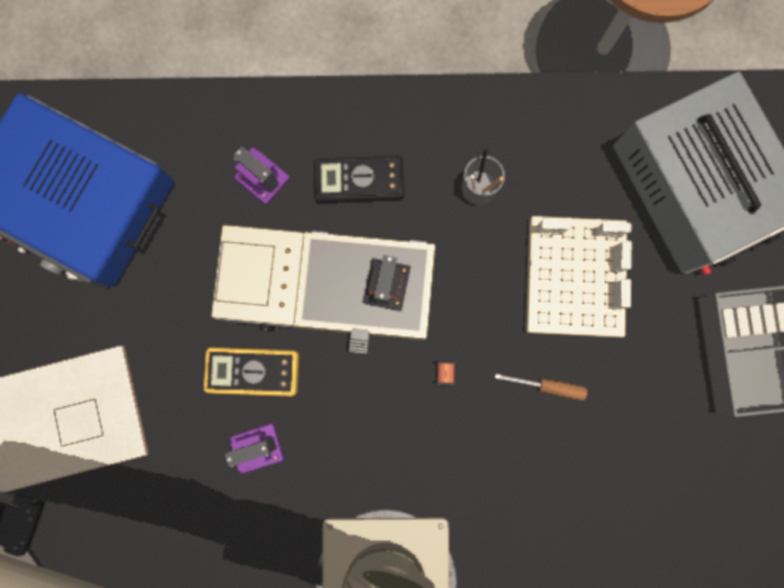

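View pics/scene0.png

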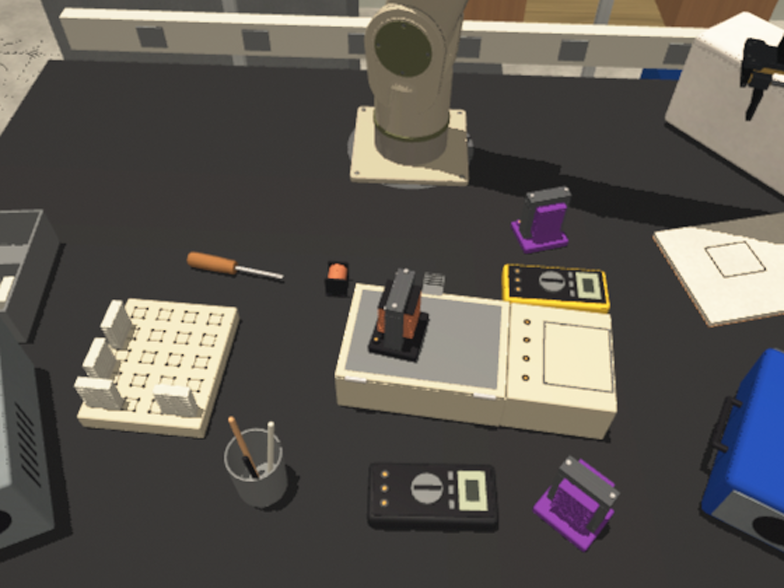

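The coil on the flap (black base, copper winding) is at about (388,283) in the top picture. The two purple ones at (260,173) and (253,448) are look-alikes. The console deck outline is at about (244,273); the outline at (78,422) is on another board and isn't the one meant. Next: fit poses and confirm in one overlaid crop.

```bash
cat > fit.py <<'E'
from h import *
from scipy.optimize import least_squares
d=np.load('top0.npz'); f,K,R,t=d['f'],d['K'],d['R'],d['t']
px=lambda U,V:((U+.5)/1.4-.5,(V+.5)/1.4-.5)
L=np.array([[.085,.195,.085],[.085,-.195,.086],[-.085,-.195,.086],[-.085,.195,.085]])
P=np.array([px(*p) for p in [(222,227),(435,242),(428,338),(213,322)]])
def w(p,L):
    c,s=np.cos(p[2]),np.sin(p[2]); L=np.array(L,float)
    return np.c_[p[0]+c*L[:,0]-s*L[:,1],p[1]+s*L[:,0]+c*L[:,1],L[:,2]]
r=least_squares(lambda p:(proj(w(p,L),K,R,t)-P).ravel(),[.5,.1,0]);print('console',r.x,r.fun.round(1))
cons=r.x
for n,u in [('outl',[(219,241),(273,245),(269,305),(215,301)])]:
    q=np.array([back(*px(*p),.085,K,R,t) for p in u]);print(n,q.round(4),q.mean(0))
print('board',np.mean([back(*px(*p),.03,K,R,t) for p in [(531,217),(627,335),(528,333)]],0),[back(*px(*p),.03,K,R,t).round(3) for p in [(531,217),(625,335),(528,333)]])
print('tab',back(*px(359,341),.081,K,R,t))
print('core top',[back(*px(*p),.19,K,R,t).round(4) for p in [(389,260),(384,296)]])
E
python3 fit.py; python3 - <<'E'
from h import *
d=np.load('top0.npz'); save('c1.png',d['f'][150:250,145:320],4.5)
E
```

```text
console [ 0.54902103  0.10592778 -0.08205194] [ 0.   0.9 -0.2  1.   0.2 -0.9 -0.1 -0.9]
outl [[0.6262 0.2986 0.085 ]
 [0.6178 0.1995 0.085 ]
 [0.5079 0.2057 0.085 ]
 [0.5161 0.304  0.085 ]] [0.56702158 0.25193442 0.085     ]
board [ 0.52808652 -0.33443313  0.03      ] [array([ 0.676, -0.281,  0.03 ]), array([ 0.451, -0.449,  0.03 ]), array([ 0.457, -0.269,  0.03 ])]
tab [0.44179314 0.04317545 0.081     ]
core top [array([ 0.572 , -0.0132,  0.19  ]), array([ 0.5115, -0.0045,  0.19  ])]
```

View pics/c1.png

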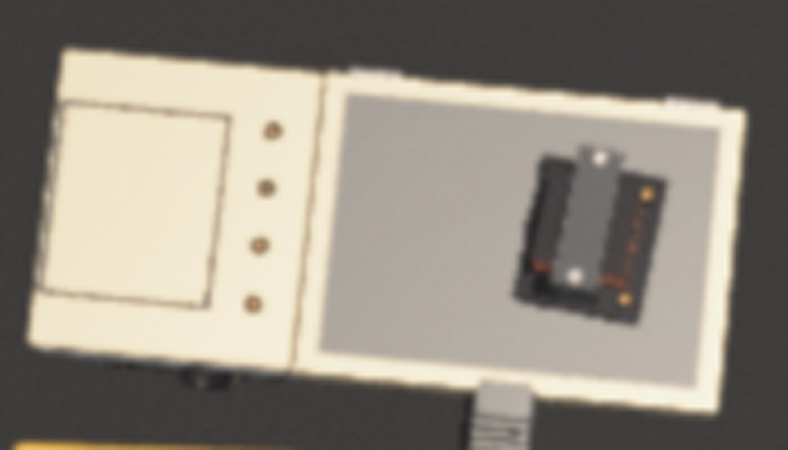

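The crop confirms the target: black base, dark core and copper winding at crop (590,240). The deck outline corners are at (62,102), (229,117), (207,307) and (40,291).

```bash
cat > fit.py <<'E'
from h import *
from scipy.optimize import least_squares
d=np.load('top0.npz'); f,K,R,t=d['f'],d['K'],d['R'],d['t']
px=lambda U,V:(145+(U+.5)/4.5-.5,150+(V+.5)/4.5-.5)
def w(p,L):
    c,s=np.cos(p[2]),np.sin(p[2]); L=np.array(L,float)
    return np.c_[p[0]+c*L[:,0]-s*L[:,1],p[1]+s*L[:,0]+c*L[:,1],L[:,2]]
def box(a,b,z): return np.array([[a,b,z],[a,-b,z],[-a,-b,z],[-a,b,z]])/1000
def fit(L,U,n):
    P=np.array([px(*p) for p in U])
    r=least_squares(lambda p:(proj(w(p,L),K,R,t)-P).ravel(),[.5,.1,0]);print(n,r.x.round(4),r.fun.round(1));return r.x
C=fit(box(85,195,85.5),[(63,49),(745,110),(717,412),(30,346)],'console')
O=fit(box(54,47,85),[(62,102),(229,117),(207,307),(40,291)],'outline')
B=fit(box(42,36,100),[(545,155),(667,180),(637,325),(515,300)],'coil')
fit(box(37,12,190),[(580,145),(622,152),(597,292),(555,284)],'core top')
iv=lambda p,x:np.array([[np.cos(p[2]),np.sin(p[2])],[-np.sin(p[2]),np.cos(p[2])]])@(np.array(x)-p[:2])
print('outline in console',iv(C,O[:2]),'coil',iv(C,B[:2]))
print('tab', back(*px(503,410),.086,K,R,t), iv(C,back(*px(503,410),.086,K,R,t)[:2]))
E
python3 fit.py
```

```text
console [ 0.5514  0.1075 -0.1017] [ 0.   0.1  0.1  0.3  0.4 -0.3 -0.5 -0.1]
outline [ 0.5666  0.251  -0.1021] [ 0.3  0.1 -0.4  0.1 -0.2 -0.2  0.2 -0.1]
coil [ 0.542  -0.0074 -0.211 ] [-0.4 -0.3  0.5 -0.1  0.5  0.3 -0.6  0.1]
core top [ 0.5425 -0.0076 -0.1834] [-0.4 -0.1  0.4  0.1  0.4 -0.  -0.4 -0. ]
outline in console [0.00057879 0.14426417] coil [ 0.00233695 -0.11532018]
tab [0.44836558 0.04263028 0.086     ] [-0.09591579 -0.07504008]
```

```bash
cat >> h.py <<'E'
def pose():
    o=manip.get_obs(); q=o['ee_rot']; return np.array(o['position']),Rn.from_quat([q[1],q[2],q[3],q[0]])
def down(yaw):  # tool z down, tool y at world heading yaw+pi/2
    y=np.array([-np.sin(yaw),np.cos(yaw),0]); z=np.array([0,0,-1.]); return Rn.from_matrix(np.c_[np.cross(y,z),y,z])
def plan(p1,r1,p0=None,r0=None,n=None,v=.0417,wm=7.1):
    if p0 is None: p0,r0=pose()
    rv=(r0.inv()*r1).as_rotvec(); p1=np.array(p1); n0=max(np.linalg.norm(p1-p0)/v,np.degrees(np.linalg.norm(rv))/wm)
    n=n or max(1,int(np.ceil(n0)))
    for i in range(n):
        ra=r0*Rn.from_rotvec(rv*i/n); print((np.r_[ra.inv().apply((p1-p0)/n)/.2, np.degrees(rv/n)/30]).round(3).tolist())
E
python3 - <<'E'
from h import *
p,r=pose();print(p,r.as_matrix().round(3)); plan([.542,-.007,.25],down(-.19),n=20)
E
```

```text
[0.1880683  0.59570801 0.22185728] [[-0.954  0.301 -0.   ]
 [ 0.301  0.954 -0.001]
 [-0.    -0.001 -1.   ]]
[-0.13, -0.117, -0.007, -0.0, -0.0, -0.011]
[-0.129, -0.118, -0.007, -0.0, -0.0, -0.011]
[-0.128, -0.119, -0.007, -0.0, -0.0, -0.011]
[-0.128, -0.119, -0.007, -0.0, -0.0, -0.011]
[-0.127, -0.12, -0.007, -0.0, -0.0, -0.011]
[-0.126, -0.121, -0.007, -0.0, -0.0, -0.011]
[-0.126, -0.121, -0.007, -0.0, -0.0, -0.011]
[-0.125, -0.122, -0.007, -0.0, -0.0, -0.011]
[-0.124, -0.123, -0.007, -0.0, -0.0, -0.011]
[-0.123, -0.124, -0.007, -0.0, -0.0, -0.011]
[-0.123, -0.124, -0.007, -0.0, -0.0, -0.011]
[-0.122, -0.125, -0.007, -0.0, -0.0, -0.011]
[-0.121, -0.126, -0.007, -0.0, -0.0, -0.011]
[-0.121, -0.126, -0.007, -0.0, -0.0, -0.011]
[-0.12, -0.127, -0.007, -0.0, -0.0, -0.011]
[-0.119, -0.128, -0.007, -0.0, -0.0, -0.011]
[-0.118, -0.129, -0.007, -0.0, -0.0, -0.011]
[-0.118, -0.129, -0.007, -0.0, -0.0, -0.011]
[-0.117, -0.13, -0.007, -0.0, -0.0, -0.011]
[-0.116, -0.131, -0.007, -0.0, -0.0, -0.011]
```

>>> {"method": "move_arm", "body": {
  "plan": [
    [-0.13, -0.117, -0.01, 0, 0, -0.011],
    [-0.13, -0.118, -0.01, 0, 0, -0.011],
    [-0.13, -0.119, -0.01, 0, 0, -0.011],
    [-0.13, -0.119, -0.01, 0, 0, -0.011],
    [-0.13, -0.12, -0.01, 0, 0, -0.011]
  ],
  "jaw": 0
}}

```text
time_s: 0.52
position: [0.2787, 0.4431, 0.2323]
ee_rot: [-0.0, 0.138, 0.99, -0.0]
ft_force: [0.3, 0.6, 0.4]
finger_gap: 0.0869
grip_force: 0.0
```

>>> {"method": "move_arm", "body": {
  "plan": [
    [-0.126, -0.121, -0.01, 0, 0, -0.011],
    [-0.126, -0.121, -0.01, 0, 0, -0.011],
    [-0.125, -0.122, -0.01, 0, 0, -0.011],
    [-0.124, -0.123, -0.01, 0, 0, -0.011],
    [-0.123, -0.124, -0.01, 0, 0, -0.011]
  ]
}}

```text
time_s: 0.93
position: [0.367, 0.2924, 0.2425]
ee_rot: [-0.0, 0.124, 0.992, 0.0]
ft_force: [1.4, 0.3, 0.5]
finger_gap: 0.0871
grip_force: 0.0
```

>>> {"method": "move_arm", "body": {
  "plan": [
    [-0.123, -0.124, -0.007, 0, 0, -0.011],
    [-0.122, -0.125, -0.007, 0, 0, -0.011],
    [-0.121, -0.126, -0.007, 0, 0, -0.011],
    [-0.12, -0.126, -0.007, 0, 0, -0.011],
    [-0.12, -0.127, -0.007, 0, 0, -0.011]
  ]
}}

```text
time_s: 1.35
position: [0.4553, 0.1419, 0.2495]
ee_rot: [-0.0, 0.109, 0.994, 0.0]
ft_force: [0.0, 0.6, 0.1]
finger_gap: 0.0872
grip_force: 0.0
```

>>> {"method": "move_arm", "body": {
  "plan": [
    [-0.12, -0.128, -0.007, 0, 0, -0.011],
    [-0.118, -0.129, -0.007, 0, 0, -0.011],
    [-0.118, -0.129, -0.007, 0, 0, -0.011],
    [-0.117, -0.13, -0.007, 0, 0, -0.011],
    [-0.11, -0.12, 0, 0, 0, -0.011]
  ]
}}

```text
time_s: 1.77
position: [0.5433, -0.007, 0.2553]
ee_rot: [0.0, 0.095, 0.995, 0.0]
ft_force: [0.0, 0.3, 0.3]
finger_gap: 0.0866
grip_force: 0.0
```

```bash
python3 - <<'E'
from h import *
f,K,R,t=cam('wrist'); np.savez('w1.npz',f=f,K=K,R=R,t=t); f=f.copy()
def w(p,L):
    c,s=np.cos(p[2]),np.sin(p[2]); return np.c_[p[0]+c*L[:,0]-s*L[:,1],p[1]+s*L[:,0]+c*L[:,1],L[:,2]]
def box(a,b,z): return np.array([[a,b,z],[a,-b,z],[-a,-b,z],[-a,b,z]])/1000
for B,col in ((box(42,36,100),(0,255,0)),(box(37,12,190),(255,0,0)),(box(25,25,175),(0,255,255))):
    q=proj(w([.542,-.0075,-.20],B),K,R,t); cv2.polylines(f,[q.round().astype(int)],True,col)
print(pose()[0],-R.T@t); save('w1.png',f,1.4)
E
```

```text
[ 0.54507238 -0.01310498  0.25514002] [0.46537938 0.00874885 0.41745788]
```

View pics/w1.png

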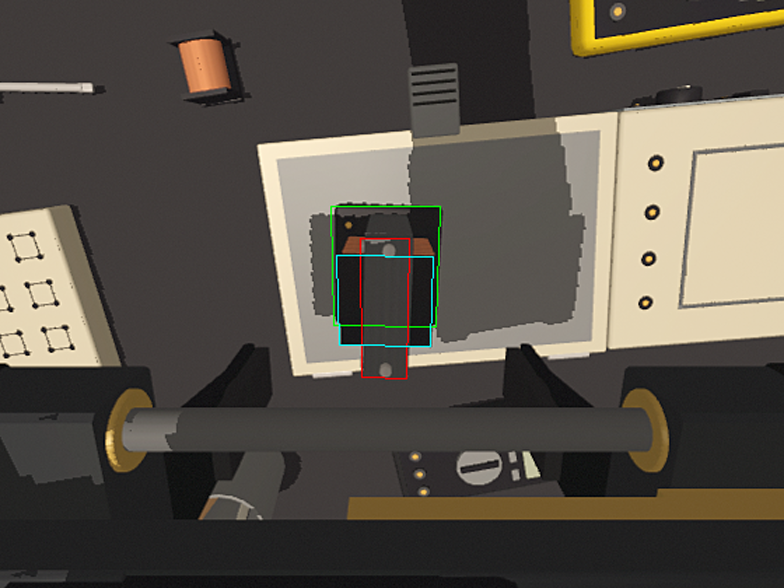

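The overlaid model lies on the coil, with the core at (387,310) and the copper from (343) to (433). Descending now.

```bash
python3 - <<'E'
from h import *
plan([.542,-.0075,.20],down(-.195),n=2); plan([.542,-.0075,.129],down(-.195),[.542,-.0075,.2],down(-.195),n=6)
E
```

```text
[0.011, 0.013, 0.138, -0.003, 0.002, -0.001]
[0.01, 0.012, 0.138, -0.003, 0.002, -0.001]
[0.0, 0.0, 0.059, 0.0, 0.0, 0.0]
[0.0, 0.0, 0.059, 0.0, 0.0, 0.0]
[0.0, 0.0, 0.059, 0.0, 0.0, 0.0]
[0.0, 0.0, 0.059, 0.0, 0.0, 0.0]
[0.0, 0.0, 0.059, 0.0, 0.0, 0.0]
[0.0, 0.0, 0.059, 0.0, 0.0, 0.0]
```

>>> {"method": "move_arm", "body": {
  "plan": [
    [0.011, 0.013, 0.1, 0, 0, 0],
    [0.01, 0.012, 0.1, 0, 0, 0],
    [0, 0, 0.1, 0, 0, 0],
    [0, 0, 0.1, 0, 0, 0],
    [0, 0, 0.1, 0, 0, 0]
  ]
}}

```text
time_s: 2.23
position: [0.5392, 0.0009, 0.1539]
ee_rot: [-0.0, 0.095, 0.995, 0.0]
ft_force: [-0.3, -0.3, 0.1]
finger_gap: 0.087
grip_force: 0.0
```

>>> {"method": "move_arm", "body": {
  "plan": [
    [0, 0, 0.05, 0, 0, 0],
    [0, 0, 0.05, 0, 0, 0],
    [0, 0, 0.03, 0, 0, 0],
    [0, 0, 0, 0, 0, 0],
    [0, 0, 0, 0, 0, 0]
  ]
}}

```text
time_s: 2.65
position: [0.5398, 0.0008, 0.1296]
ee_rot: [0.0, 0.095, 0.995, 0.0]
ft_force: [0.5, -0.4, 0.4]
finger_gap: 0.0869
grip_force: 0.0
```

>>> {"method": "move_arm", "body": {
  "plan": [
    [0, 0, 0, 0, 0, 0],
    [0, 0, 0, 0, 0, 0],
    [0, 0, 0, 0, 0, 0],
    [0, 0, 0, 0, 0, 0],
    [0, 0, 0, 0, 0, 0]
  ],
  "jaw": 1,
  "squeeze": 15
}}

```text
time_s: 3.07
position: [0.5396, 0.0005, 0.1294]
ee_rot: [0.0, 0.095, 0.995, -0.0]
ft_force: [-1.0, -4.4, 2.3]
finger_gap: 0.0618
grip_force: 2.2
```

>>> {"method": "move_arm", "body": {
  "plan": [
    [0, 0, 0, 0, 0, 0],
    [0, 0, 0, 0, 0, 0],
    [0, 0, 0, 0, 0, 0],
    [0, 0, 0, 0, 0, 0],
    [0, 0, 0, 0, 0, 0]
  ]
}}

```text
time_s: 3.48
position: [0.5397, -0.0001, 0.1294]
ee_rot: [0.0, 0.096, 0.995, -0.0]
ft_force: [-1.0, -5.5, 4.0]
finger_gap: 0.0499
grip_force: 14.9
```

```bash
python3 - <<'E'
from h import *
p,r=pose(); print(p, manip.get_obs()['ft_force']); plan([.564,.251,p[2]],down(-.102),n=20)
E
```

```text
[ 5.39699848e-01 -1.31193124e-04  1.29385253e-01] [-0.98465411 -5.47898106  4.00945195]
[0.006, 0.063, -0.0, -0.0, 0.0, -0.009]
[0.006, 0.063, -0.0, -0.0, 0.0, -0.009]
[0.005, 0.063, -0.0, -0.0, 0.0, -0.009]
[0.005, 0.063, -0.0, -0.0, 0.0, -0.009]
[0.005, 0.063, -0.0, -0.0, 0.0, -0.009]
[0.005, 0.063, -0.0, -0.0, 0.0, -0.009]
[0.004, 0.063, -0.0, -0.0, 0.0, -0.009]
[0.004, 0.063, -0.0, -0.0, 0.0, -0.009]
[0.004, 0.063, -0.0, -0.0, 0.0, -0.009]
[0.003, 0.063, -0.0, -0.0, 0.0, -0.009]
[0.003, 0.063, -0.0, -0.0, 0.0, -0.009]
[0.003, 0.063, -0.0, -0.0, 0.0, -0.009]
[0.003, 0.063, -0.0, -0.0, 0.0, -0.009]
[0.002, 0.063, -0.0, -0.0, 0.0, -0.009]
[0.002, 0.063, -0.0, -0.0, 0.0, -0.009]
[0.002, 0.063, -0.0, -0.0, 0.0, -0.009]
[0.001, 0.063, -0.0, -0.0, 0.0, -0.009]
[0.001, 0.063, -0.0, -0.0, 0.0, -0.009]
[0.001, 0.063, -0.0, -0.0, 0.0, -0.009]
[0.001, 0.063, -0.0, -0.0, 0.0, -0.009]
```

>>> {"method": "move_arm", "body": {
  "plan": [
    [0.006, 0.063, 0, 0, 0, -0.009],
    [0.006, 0.063, 0, 0, 0, -0.009],
    [0.005, 0.063, 0, 0, 0, -0.009],
    [0.005, 0.063, 0, 0, 0, -0.009],
    [0.005, 0.063, 0, 0, 0, -0.009]
  ]
}}

```text
time_s: 3.9
position: [0.5458, 0.0636, 0.1294]
ee_rot: [0.0, 0.084, 0.996, -0.0]
ft_force: [0.3, -5.9, 3.0]
finger_gap: 0.0499
grip_force: 14.9
```

>>> {"method": "move_arm", "body": {
  "plan": [
    [0.005, 0.063, 0, 0, 0, -0.009],
    [0.004, 0.063, 0, 0, 0, -0.009],
    [0.004, 0.063, 0, 0, 0, -0.009],
    [0.004, 0.063, 0, 0, 0, -0.009],
    [0.003, 0.063, 0, 0, 0, -0.009]
  ]
}}

```text
time_s: 4.32
position: [0.5517, 0.1264, 0.1294]
ee_rot: [0.0, 0.072, 0.997, -0.0]
ft_force: [-0.3, -6.1, 4.1]
finger_gap: 0.05
grip_force: 15.0
```

>>> {"method": "move_arm", "body": {
  "plan": [
    [0.003, 0.063, 0, 0, 0, -0.009],
    [0.003, 0.063, 0, 0, 0, -0.009],
    [0.003, 0.063, 0, 0, 0, -0.009],
    [0.002, 0.063, 0.002, 0, 0, -0.009],
    [0.002, 0.063, 0.002, 0, 0, -0.009]
  ]
}}

```text
time_s: 4.73
position: [0.5577, 0.1885, 0.1288]
ee_rot: [0.0, 0.06, 0.998, -0.001]
ft_force: [-1.5, -6.6, 2.8]
finger_gap: 0.0498
grip_force: 15.0
```

>>> {"method": "move_arm", "body": {
  "plan": [
    [0.002, 0.063, 0.002, 0, 0, -0.009],
    [0.001, 0.06, 0.002, 0, 0, -0.009],
    [0.001, 0.06, 0, 0, 0, -0.009],
    [0.001, 0.05, 0, 0, 0, -0.009],
    [0, 0, 0, 0, 0, 0]
  ]
}}

```text
time_s: 5.15
position: [0.5622, 0.2381, 0.1283]
ee_rot: [0.001, 0.049, 0.999, 0.001]
ft_force: [2.0, 1.9, 4.3]
finger_gap: 0.0502
grip_force: 15.0
```

```bash
python3 - <<'E'
from h import *
f,K,R,t=cam('wrist'); p,r=pose(); print(p,np.degrees(np.arctan2(r.as_matrix()[1,1],r.as_matrix()[0,1]))-90,manip.get_obs()['ft_force'],manip.get_obs()['finger_gap']); np.savez('w2.npz',f=f,K=K,R=R,t=t); save('w2.png',f,1.4)
E
```

```text
[0.56211002 0.23807615 0.12830118] -5.677851044312149 [0.6872926  2.55944038 5.49684154] 0.05049955629715135
```

View pics/w2.png

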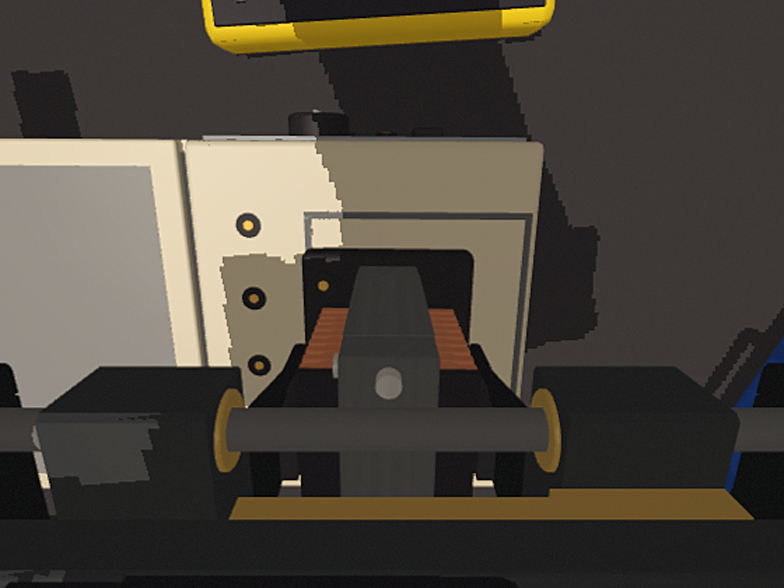

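The base's front edge runs (303,252) to (473,252). The outline's front inner edge runs (314,219) to (526,219). The coil still has to go towards +y.

```bash
python3 - <<'E'
from h import *
d=np.load('w2.npz'); K,R,t=d['K'],d['R'],d['t']
b=lambda U,V,z:back((U+.5)/1.4-.5,(V+.5)/1.4-.5,z,K,R,t)[:2]
a,c=b(303,251,.099),b(473,251,.099); e=c-a; print('base',a,c,np.linalg.norm(e),np.arctan2(e[1],e[0])-np.pi/2)
n=np.array([-e[1],e[0]])/np.linalg.norm(e); n=-n if n[0]<0 else n
C=(a+c)/2+.042*n; print('coil',C)
a,c,g=b(314,219,.085),b(526,219,.085),b(516,405,.085); e=c-a; print('outl',a,c,g,np.linalg.norm(e),np.arctan2(e[1],e[0])-np.pi/2, np.arctan2((g-c)[1],(g-c)[0]))
u=e/np.linalg.norm(e); n=np.array([u[1],-u[0]]); O=(a+c)/2+.053*n; print(O)
th=-.1017;X=np.array([np.cos(th),np.sin(th)]);Y=np.array([-X[1],X[0]]); print('delta console',(O-C)@X,(O-C)@Y)
print('deck front corner',b(543,142,.085), 'predict',np.array([.5514,.1075])-.085*X+.195*Y)
E
```

```text
base [0.51972077 0.20863374] [0.52658374 0.27760058] 0.06930746346493549 -0.09918458362075966
coil [0.56494583 0.23895823]
outl [0.5090379  0.21265203] [0.51803842 0.30317955] [0.60768505 0.29703345] 0.09097385041885088 -0.09909733313471336 -0.06845209863597009
[0.56627814 0.25267222]
delta console -6.689092849878485e-05 0.013778391290066305
deck front corner [0.48709208 0.31058714] predict [0.48663653 0.31012204]
```

>>> {"method": "move_arm", "body": {
  "plan": [
    [0, 0.017, 0, 0, 0, 0],
    [0, 0.017, 0, 0, 0, 0],
    [0, 0.017, 0, 0, 0, 0],
    [0, 0.017, 0, 0, 0, 0],
    [0, 0, 0, 0, 0, 0]
  ]
}}

```text
time_s: 5.62
position: [0.5637, 0.2488, 0.1283]
ee_rot: [0.001, 0.051, 0.999, -0.0]
ft_force: [0.1, -6.0, 8.1]
finger_gap: 0.0497
grip_force: 15.0
```

>>> {"method": "move_arm", "body": {
  "plan": [
    [0, 0, 0, 0, 0, 0],
    [0, 0, 0, 0, 0, 0],
    [0, 0, 0, 0, 0, 0],
    [0, 0, 0, 0, 0, 0],
    [0, 0, 0, 0, 0, 0]
  ],
  "jaw": 0
}}

```text
time_s: 6.03
position: [0.5627, 0.2497, 0.1273]
ee_rot: [-0.0, 0.05, 0.999, 0.0]
ft_force: [0.5, -0.8, 0.6]
finger_gap: 0.0754
grip_force: 0.0
```

>>> {"method": "move_arm", "body": {
  "plan": [
    [0, 0, 0, 0, 0, 0],
    [0, 0, 0, 0, 0, 0],
    [0, 0, -0.02, 0, 0, 0],
    [0, 0, -0.1, 0, 0, 0],
    [0, 0, -0.15, 0, 0, 0]
  ]
}}

```text
time_s: 6.45
position: [0.5615, 0.2487, 0.1798]
ee_rot: [-0.002, 0.051, 0.999, -0.001]
ft_force: [-0.1, -0.3, 0.4]
finger_gap: 0.0865
grip_force: 0.0
```

>>> {"method": "move_arm", "body": {
  "plan": [
    [0, 0, -0.2, 0, 0, 0],
    [0, 0, -0.15, 0, 0, 0],
    [0, -0.2, 0, 0, 0, 0],
    [0, -0.2, 0, 0, 0, 0],
    [0, -0.2, 0, 0, 0, 0]
  ]
}}

```text
time_s: 6.87
position: [0.5508, 0.1288, 0.2523]
ee_rot: [0.001, 0.05, 0.999, 0.0]
ft_force: [1.0, -1.6, 0.1]
finger_gap: 0.0871
grip_force: 0.0
```

```bash
python3 - <<'E'
from h import *
from scipy.optimize import least_squares
print(pose()[0])
f,K,R,t=cam('top'); np.savez('top1.npz',f=f,K=K,R=R,t=t); a=cv2.resize(f[150:250,145:245],None,fx=4,fy=4,interpolation=cv2.INTER_CUBIC)
f,K,R,t=cam('wrist'); np.savez('w3.npz',f=f,K=K,R=R,t=t); b=cv2.resize(f,(533,400)); save('c2.png',np.hstack([a[:,:260],b]))
E
```

```text
[0.55076164 0.12882225 0.25234877]
```

View pics/c2.png

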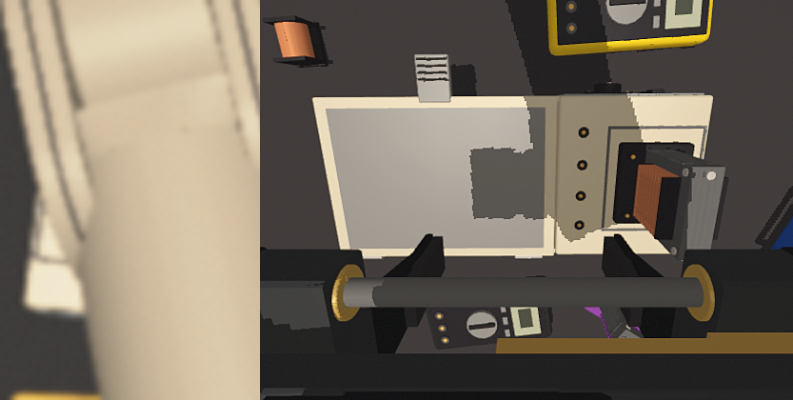

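The coil stands in the outline with gaps on every side: base front edge (618,143)–(693,144), outline front edge (609,129)–(705,128). Next: check these numbers and locate the tab at (433,78).

```bash
python3 - <<'E'
from h import *
d=np.load('w3.npz'); K,R,t=d['K'],d['R'],d['t']; s=533/560
th=-.1017;X=np.array([np.cos(th),np.sin(th)]);Y=np.array([-X[1],X[0]]);c0=np.array([.5514,.1075])
def b(U,V,z):
    q=back((U-260+.5)/s-.5,(V+.5)/s-.5,z,K,R,t)[:2]-c0; return np.round([q@X,q@Y],4)
for n,U,V,z in [('base fl',618,143,.099),('base fr',693,144,.099),('base bl',613,223,.099),('out fl',609,129,.085),('out fr',704,128,.085),('out bl',604,230,.085),('tab l',416,54,.086),('tab r',448,54,.086),('tab rl',419,101,.086),('flap fl',314,98,.086),('gap f',557,96,.086),('flap br',341,256,.086)]: print(n,b(U,V,z))
E
```

```text
base fl [-0.0408  0.1032]
base fr [-0.0392  0.1756]
base bl [0.0418 0.1043]
out fl [-0.0529  0.0972]
out fr [-0.0531  0.1915]
out bl [0.0553 0.0991]
tab l [-0.1233 -0.0876]
tab r [-0.123  -0.0577]
tab rl [-0.0813 -0.0891]
flap fl [-0.085  -0.1906]
gap f [-0.0847  0.0447]
flap br [ 0.0839 -0.1933]
```

The coil sits about 4.5 mm short in y. I'll mend it with one small slide.

>>> {"method": "move_arm", "body": {
  "plan": [
    [0, 0.2, 0, 0, 0, 0],
    [0, 0.2, 0, 0, 0, 0],
    [0, 0.2, 0, 0, 0, 0],
    [0, 0, 0.1, 0, 0, 0],
    [0, 0, 0.1, 0, 0, 0]
  ]
}}

```text
time_s: 7.38
position: [0.5629, 0.2531, 0.2116]
ee_rot: [0.001, 0.048, 0.999, 0.001]
ft_force: [0.6, -1.3, -1.2]
finger_gap: 0.0869
grip_force: 0.0
```

>>> {"method": "move_arm", "body": {
  "plan": [
    [0, 0, 0.15, 0, 0, 0],
    [0, 0, 0.15, 0, 0, 0],
    [0, 0, 0.1, 0, 0, 0],
    [0, 0, 0.01, 0, 0, 0],
    [0, 0, 0, 0, 0, 0]
  ]
}}

```text
time_s: 7.8
position: [0.5625, 0.2492, 0.1291]
ee_rot: [-0.001, 0.05, 0.999, -0.001]
ft_force: [-0.9, -0.4, 0.6]
finger_gap: 0.0873
grip_force: 0.0
```

>>> {"method": "move_arm", "body": {
  "plan": [
    [0, 0, 0, 0, 0, 0],
    [0, 0, 0, 0, 0, 0],
    [0, 0, 0, 0, 0, 0],
    [0, 0, 0, 0, 0, 0],
    [0, 0, 0, 0, 0, 0]
  ],
  "jaw": 1,
  "squeeze": 15
}}

```text
time_s: 8.22
position: [0.5633, 0.2495, 0.1303]
ee_rot: [0.0, 0.051, 0.999, 0.0]
ft_force: [0.0, 0.2, 0.2]
finger_gap: 0.0617
grip_force: 0.0
```

>>> {"method": "move_arm", "body": {
  "plan": [
    [0, 0, 0, 0, 0, 0],
    [0, 0, 0, 0, 0, 0],
    [0, 0, 0, 0, 0, 0],
    [0, 0, 0, 0, 0, 0],
    [0, 0, 0, 0, 0, 0]
  ]
}}

```text
time_s: 8.63
position: [0.5631, 0.2492, 0.1298]
ee_rot: [0.0, 0.051, 0.999, 0.0]
ft_force: [-1.2, -1.7, 2.8]
finger_gap: 0.0503
grip_force: 15.0
```

>>> {"method": "move_arm", "body": {
  "plan": [
    [0, 0.009, 0, 0, 0, 0],
    [0, 0.009, 0, 0, 0, 0],
    [0, 0.008, 0, 0, 0, 0],
    [0, 0, 0, 0, 0, 0],
    [0, 0, 0, 0, 0, 0]
  ]
}}

```text
time_s: 9.05
position: [0.564, 0.2531, 0.1298]
ee_rot: [0.0, 0.051, 0.999, -0.001]
ft_force: [-0.9, -4.6, 5.0]
finger_gap: 0.0502
grip_force: 15.0
```

>>> {"method": "move_arm", "body": {
  "plan": [
    [0, 0, 0, 0, 0, 0],
    [0, 0, 0, 0, 0, 0],
    [0, 0, 0, 0, 0, 0],
    [0, 0, 0, 0, 0, 0],
    [0, 0, 0, 0, 0, 0]
  ],
  "jaw": 0
}}

```text
time_s: 9.47
position: [0.5634, 0.2548, 0.1294]
ee_rot: [-0.0, 0.05, 0.999, 0.0]
ft_force: [-0.1, -0.5, 0.2]
finger_gap: 0.0755
grip_force: 0.0
```

>>> {"method": "move_arm", "body": {
  "plan": [
    [0, 0, 0, 0, 0, 0],
    [0, 0, 0, 0, 0, 0],
    [0, 0, -0.02, 0, 0, 0],
    [0, 0, -0.1, 0, 0, 0],
    [0, 0, -0.15, 0, 0, 0]
  ]
}}

```text
time_s: 9.88
position: [0.562, 0.2539, 0.1818]
ee_rot: [-0.002, 0.05, 0.999, -0.001]
ft_force: [-0.1, 0.7, -0.1]
finger_gap: 0.087
grip_force: 0.0
```

>>> {"method": "move_arm", "body": {
  "plan": [
    [0, 0, -0.2, 0, 0, 0],
    [0, 0, -0.15, 0, 0, 0],
    [0, -0.2, 0, 0, 0, 0],
    [0, -0.2, 0, 0, 0, 0],
    [0, -0.2, 0, 0, 0, 0]
  ]
}}

```text
time_s: 10.3
position: [0.5513, 0.134, 0.2544]
ee_rot: [0.001, 0.05, 0.999, 0.0]
ft_force: [0.0, 0.1, -0.2]
finger_gap: 0.0868
grip_force: 0.0
```

```bash
python3 - <<'E'
from h import *
f,K,R,t=cam('wrist'); g=f.copy()
th=-.1017;X=np.array([np.cos(th),np.sin(th)]);Y=np.array([-X[1],X[0]]);c0=np.array([.5514,.1075])
W=lambda L:np.c_[c0+np.outer(L[:,0],X)+np.outer(L[:,1],Y),L[:,2]]
box=lambda a,b,z,y: np.array([[a,b+y,z],[a,y-b,z],[-a,y-b,z],[-a,b+y,z]])
for B,c in ((box(.042,.036,.099,.144),(0,255,0)),(box(.053,.046,.085,.144),(255,0,0))):
    cv2.polylines(g,[(proj(W(B),K,R,t)*8).round().astype(int)],True,c,1,cv2.LINE_AA,3)
save('c3.png',g[80:280,300:500],3)
# tab target (TCP, tool down): tip 14 mm below tab point
q=c0-.111*X-.073*Y; print(pose()[0],q); plan([*q,.20],down(th)); print(); plan([*q,.067],down(th),[*q,.2],down(th),n=5)
E
```

```text
[0.55158277 0.12358584 0.25485326] [0.43356223 0.04614644]
[0.136, -0.112, 0.069, -0.001, 0.001, -0.004]
[0.136, -0.112, 0.069, -0.001, 0.001, -0.004]
[0.137, -0.112, 0.069, -0.001, 0.001, -0.004]
[0.137, -0.112, 0.069, -0.001, 0.001, -0.004]

[0.0, 0.0, 0.133, 0.0, 0.0, 0.0]
[0.0, 0.0, 0.133, 0.0, 0.0, 0.0]
[0.0, 0.0, 0.133, 0.0, 0.0, 0.0]
[0.0, 0.0, 0.133, 0.0, 0.0, 0.0]
[0.0, 0.0, 0.133, 0.0, 0.0, 0.0]
```

View pics/c3.png

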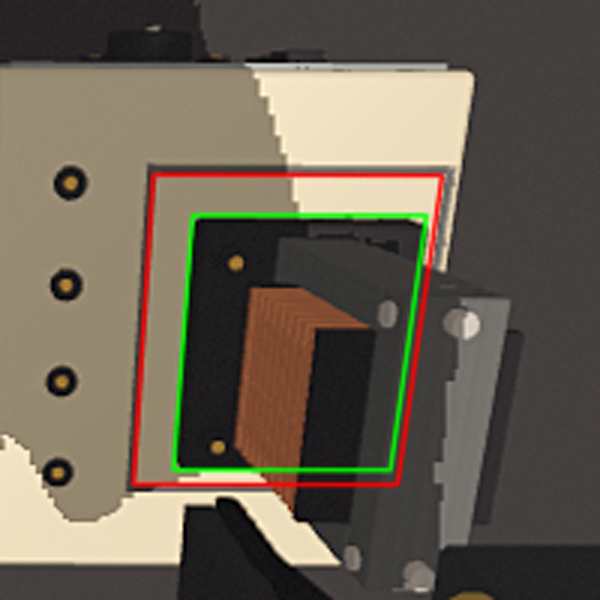

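The base matches the ideal square pose (green), so the coil is placed. Next the tab.

```bash
python3 - <<'E'
from h import *
plan([.4336,.0461,.2],down(-.1017),[.5513,.134,.2544],down(-.1002),n=5)
E
```

```text
[0.108, -0.099, 0.054, 0.0, 0.0, 0.001]
[0.108, -0.099, 0.054, 0.0, 0.0, 0.001]
[0.108, -0.099, 0.054, 0.0, 0.0, 0.001]
[0.108, -0.099, 0.054, 0.0, 0.0, 0.001]
[0.108, -0.099, 0.054, 0.0, 0.0, 0.001]
```

>>> {"method": "move_arm", "body": {
  "plan": [
    [0.108, -0.099, 0.054, 0, 0, 0],
    [0.108, -0.099, 0.054, 0, 0, 0],
    [0.108, -0.099, 0.054, 0, 0, 0],
    [0.108, -0.099, 0.054, 0, 0, 0],
    [0.108, -0.099, 0.054, 0, 0, 0]
  ]
}}

```text
time_s: 10.77
position: [0.4329, 0.0469, 0.1992]
ee_rot: [0.0, 0.051, 0.999, 0.0]
ft_force: [-0.6, -0.3, 0.7]
finger_gap: 0.0869
grip_force: 0.0
```

>>> {"method": "move_arm", "body": {
  "plan": [
    [0, 0, 0.1, 0, 0, 0],
    [0, 0, 0.1, 0, 0, 0],
    [0, 0, 0.1, 0, 0, 0],
    [0, 0, 0, 0, 0, 0],
    [0, 0, 0, 0, 0, 0]
  ]
}}

```text
time_s: 11.18
position: [0.4337, 0.0474, 0.1396]
ee_rot: [-0.001, 0.051, 0.999, -0.0]
ft_force: [1.1, -0.1, -0.4]
finger_gap: 0.0871
grip_force: 0.0
```

```bash
python3 - <<'E'
from h import *
f,K,R,t=cam('wrist'); np.savez('w4.npz',f=f,K=K,R=R,t=t);p,r=pose(); print(p,r.as_quat().round(3))
g=f.copy()
th=-.1017;X=np.array([np.cos(th),np.sin(th)]);Y=np.array([-X[1],X[0]]);c0=np.array([.5514,.1075])
L=np.array([[-.123,-.089,.086],[-.123,-.057,.086],[-.085,-.057,.086],[-.085,-.089,.086]])
q=proj(np.c_[c0+np.outer(L[:,0],X)+np.outer(L[:,1],Y),L[:,2]],K,R,t); cv2.polylines(g,[q.round().astype(int)],True,(255,0,0)); print(q.round())
save('w4.png',g,1.2)
E
```

```text
[0.43438314 0.04758954 0.14046078] [0.051 0.999 0.    0.   ]
[[249. 212.]
 [298. 212.]
 [297. 265.]
 [251. 265.]]
```

View pics/w4.png

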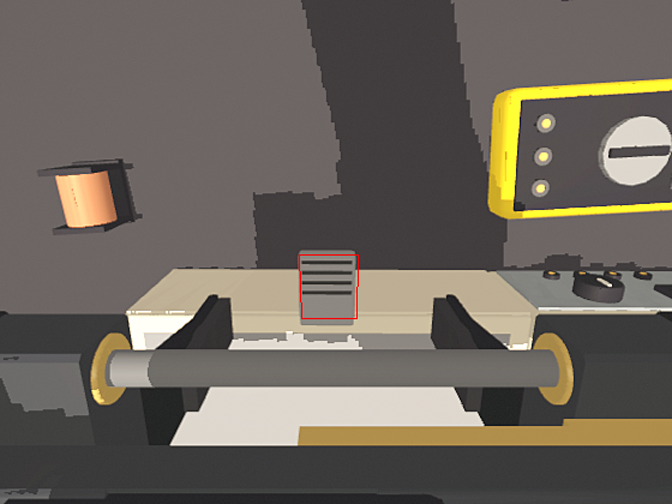

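```bash
python3 - <<'E'
import numpy as np
th=np.linspace(0,1.58,21); x=.1965*(1-np.cos(th)); z=.1965*np.sin(th)
for a,b in zip(np.diff(x),np.diff(z)): print([round(-a/.2,3),0,round(-b/.2,3)],end=' ')
E
```

```text
[np.float64(-0.003), 0, np.float64(-0.078)] [np.float64(-0.009), 0, np.float64(-0.077)] [np.float64(-0.015), 0, np.float64(-0.076)] [np.float64(-0.021), 0, np.float64(-0.075)] [np.float64(-0.027), 0, np.float64(-0.073)] [np.float64(-0.033), 0, np.float64(-0.07)] [np.float64(-0.038), 0, np.float64(-0.068)] [np.float64(-0.043), 0, np.float64(-0.064)] [np.float64(-0.048), 0, np.float64(-0.061)] [np.float64(-0.053), 0, np.float64(-0.057)] [np.float64(-0.057), 0, np.float64(-0.052)] [np.float64(-0.061), 0, np.float64(-0.048)] [np.float64(-0.065), 0, np.float64(-0.043)] [np.float64(-0.068), 0, np.float64(-0.037)] [np.float64(-0.071), 0, np.float64(-0.032)] [np.float64(-0.073), 0, np.float64(-0.026)] [np.float64(-0.075), 0, np.float64(-0.02)] [np.float64(-0.076), 0, np.float64(-0.015)] [np.float64(-0.077), 0, np.float64(-0.008)] [np.float64(-0.078), 0, np.float64(-0.002)]
```

>>> {"method": "move_arm", "body": {
  "plan": [
    [0, 0, 0.1, 0, 0, 0],
    [0, 0, 0.1, 0, 0, 0],
    [0, 0, 0.1, 0, 0, 0],
    [0, 0, 0.063, 0, 0, 0],
    [0, 0, 0, 0, 0, 0]
  ]
}}

```text
time_s: 11.65
position: [0.4335, 0.0475, 0.0662]
ee_rot: [-0.001, 0.05, 0.999, -0.0]
ft_force: [-0.1, 0.1, 0.4]
finger_gap: 0.0869
grip_force: 0.0
```

>>> {"method": "move_arm", "body": {
  "plan": [
    [0, 0, 0, 0, 0, 0],
    [0, 0, 0, 0, 0, 0],
    [0, 0, 0, 0, 0, 0],
    [0, 0, 0, 0, 0, 0],
    [0, 0, 0, 0, 0, 0]
  ],
  "jaw": 1,
  "squeeze": 15
}}

```text
time_s: 12.07
position: [0.4344, 0.0477, 0.0676]
ee_rot: [0.001, 0.05, 0.999, 0.0]
ft_force: [0.2, 0.5, 0.4]
finger_gap: 0.0616
grip_force: 0.0
```

>>> {"method": "move_arm", "body": {
  "plan": [
    [0, 0, 0, 0, 0, 0],
    [0, 0, 0, 0, 0, 0],
    [0, 0, 0, 0, 0, 0],
    [0, 0, 0, 0, 0, 0],
    [0, 0, 0, 0, 0, 0]
  ]
}}

```text
time_s: 12.48
position: [0.4337, 0.0447, 0.0668]
ee_rot: [-0.0, 0.051, 0.999, -0.002]
ft_force: [-2.3, -10.9, 3.9]
finger_gap: 0.0317
grip_force: 15.0
```

>>> {"method": "move_arm", "body": {
  "plan": [
    [-0.003, -0.006, -0.078, 0, 0, 0],
    [-0.009, -0.006, -0.077, 0, 0, 0],
    [-0.015, 0, -0.076, 0, 0, 0],
    [-0.021, 0, -0.075, 0, 0, 0],
    [-0.027, 0, -0.073, 0, 0, 0]
  ]
}}

```text
time_s: 12.9
position: [0.4482, 0.043, 0.1431]
ee_rot: [-0.001, 0.051, 0.999, -0.0]
ft_force: [3.7, -0.9, -5.1]
finger_gap: 0.0315
grip_force: 15.0
```

>>> {"method": "move_arm", "body": {
  "plan": [
    [-0.033, 0, -0.07, 0, 0, 0],
    [-0.038, 0, -0.068, 0, 0, 0],
    [-0.043, 0, -0.064, 0, 0, 0],
    [-0.048, 0, -0.061, 0, 0, 0],
    [-0.053, 0, -0.057, 0, 0, 0]
  ]
}}

```text
time_s: 13.32
position: [0.491, 0.0385, 0.2069]
ee_rot: [-0.001, 0.051, 0.999, -0.0]
ft_force: [-0.1, -3.4, -4.5]
finger_gap: 0.0317
grip_force: 15.0
```

>>> {"method": "move_arm", "body": {
  "plan": [
    [-0.057, 0, -0.052, 0, 0, 0],
    [-0.061, 0, -0.048, 0, 0, 0],
    [-0.065, 0, -0.043, 0, 0, 0],
    [-0.068, 0, -0.037, 0, 0, 0],
    [-0.071, 0, -0.032, 0, 0, 0]
  ]
}}

```text
time_s: 13.73
position: [0.5554, 0.0317, 0.2492]
ee_rot: [-0.001, 0.051, 0.999, -0.001]
ft_force: [-1.9, -2.8, -2.1]
finger_gap: 0.0318
grip_force: 15.0
```

>>> {"method": "move_arm", "body": {
  "plan": [
    [-0.073, 0, -0.026, 0, 0, 0],
    [-0.075, 0, -0.02, 0, 0, 0],
    [-0.076, 0, -0.015, 0, 0, 0],
    [-0.077, 0, -0.008, 0, 0, 0],
    [-0.078, 0, -0.002, 0, 0, 0]
  ]
}}

```text
time_s: 14.15
position: [0.6312, 0.0238, 0.2634]
ee_rot: [-0.001, 0.051, 0.999, -0.001]
ft_force: [-2.2, -3.9, 0.7]
finger_gap: 0.0319
grip_force: 15.0
```

>>> {"method": "move_arm", "body": {
  "plan": [
    [0, 0, 0, 0, 0, 0],
    [0, 0, 0, 0, 0, 0],
    [0, 0, 0, 0, 0, 0],
    [0, 0, 0, 0, 0, 0],
    [0, 0, 0, 0, 0, 0]
  ]
}}

```text
time_s: 14.57
position: [0.6305, 0.0239, 0.2633]
ee_rot: [0.0, 0.051, 0.999, -0.001]
ft_force: [0.8, -6.0, -0.3]
finger_gap: 0.0321
grip_force: 15.0
```

>>> {"method": "move_arm", "body": {
  "plan": [
    [0, 0, 0, 0, 0, 0],
    [0, 0, 0, 0, 0, 0],
    [0, 0, 0, 0, 0, 0],
    [0, 0, 0, 0, 0, 0],
    [0, 0, 0, 0, 0, 0]
  ],
  "jaw": 0
}}

```text
time_s: 14.98
position: [0.6307, 0.0257, 0.2633]
ee_rot: [-0.0, 0.05, 0.999, 0.0]
ft_force: [0.1, 0.1, -0.1]
finger_gap: 0.0572
grip_force: 0.0
```

>>> {"method": "move_arm", "body": {
  "plan": [
    [0, 0, 0, 0, 0, 0],
    [0, 0, -0.05, 0, 0, 0],
    [0, 0, -0.1, 0, 0, 0],
    [0, 0, -0.15, 0, 0, 0],
    [0, 0, -0.05, 0, 0, 0]
  ]
}}

```text
time_s: 15.4
position: [0.6317, 0.025, 0.338]
ee_rot: [0.002, 0.051, 0.999, 0.0]
ft_force: [1.1, -0.2, 0.8]
finger_gap: 0.0853
grip_force: 0.0
```

>>> {"method": "move_arm", "body": {
  "plan": [
    [0.1, -0.02, 0, 0, 0, 0],
    [0.15, -0.03, 0, 0, 0, 0],
    [0.15, -0.03, 0, 0, 0, 0],
    [0.1, -0.02, 0, 0, 0, 0],
    [0, 0, 0, 0, 0, 0]
  ]
}}

```text
time_s: 15.82
position: [0.527, 0.0144, 0.3349]
ee_rot: [0.001, 0.051, 0.999, 0.001]
ft_force: [0.3, 0.6, -0.1]
finger_gap: 0.0874
grip_force: 0.0
```

```bash
python3 - <<'E'
from h import *
f,K,R,t=cam('wrist'); np.savez('w5.npz',f=f,K=K,R=R,t=t); p,r=pose(); print(p,r.as_quat().round(3))
save('w5.png',f,1.4)
E
```

```text
[0.52856635 0.01508009 0.33476783] [0.05  0.999 0.001 0.001]
```

View pics/w5.png

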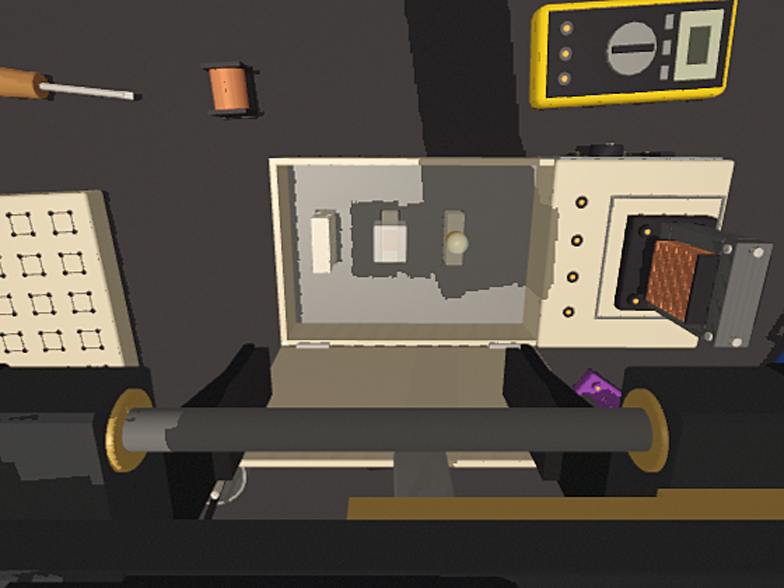

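Three elements stand in the pockets: (322,243) is a flat ribbed plate without anything on top, (390,242) a clear box (relay) and (455,242) a bulb (lamp). The spare is the plate at (322,243), in the right pocket. Its distance from the right wall is short, so I'll go in with partly closed fingers. The enlarged crop will confirm it.

```bash
python3 - <<'E'
from h import *
d=np.load('w5.npz'); K,R,t=d['K'],d['R'],d['t'];f=d['f']
th=-.1017;X=np.array([np.cos(th),np.sin(th)]);Y=np.array([-X[1],X[0]]);c0=np.array([.5514,.1075])
def b(U,V,z):
    q=back((U+.5)/1.4-.5,(V+.5)/1.4-.5,z,K,R,t)[:2]; q0=q-c0; return q.round(4),np.round([q0@X,q0@Y],4)
for p in [(313,210),(331,210),(332,272),(313,272)]: print(b(*p,.077))
print('wall',b(271,160,.079),b(281,160,.079),b(555,160,.085),'lamp',b(456,242,.05))
print('flap top',b(285,465,.25))
for k,(u,v,z) in dict(board1=(100,191,.03)).items(): print(k,b(u,v,z))
g=f[105:260,185:360]; save('c4.png',g,4.5)
E
```

```text
(array([ 0.493 , -0.0457]), array([-0.0426, -0.1583]))
(array([ 0.4946, -0.0301]), array([-0.0426, -0.1426]))
(array([ 0.55  , -0.0367]), array([ 0.0132, -0.1436]))
(array([ 0.5482, -0.0539]), array([ 0.0132, -0.1608]))
wall (array([ 0.4477, -0.0744]), array([-0.0847, -0.1915])) (array([ 0.4486, -0.0661]), array([-0.0847, -0.1831])) (array([0.4717, 0.1618]), array([-0.0848,  0.046 ])) lamp (array([0.5395, 0.0802]), array([-0.0091, -0.0283]))
flap top (array([ 0.6246, -0.0568]), array([ 0.0895, -0.156 ]))
board1 (array([ 0.4593, -0.2537]), array([-0.055 , -0.3687]))
```

View pics/c4.png

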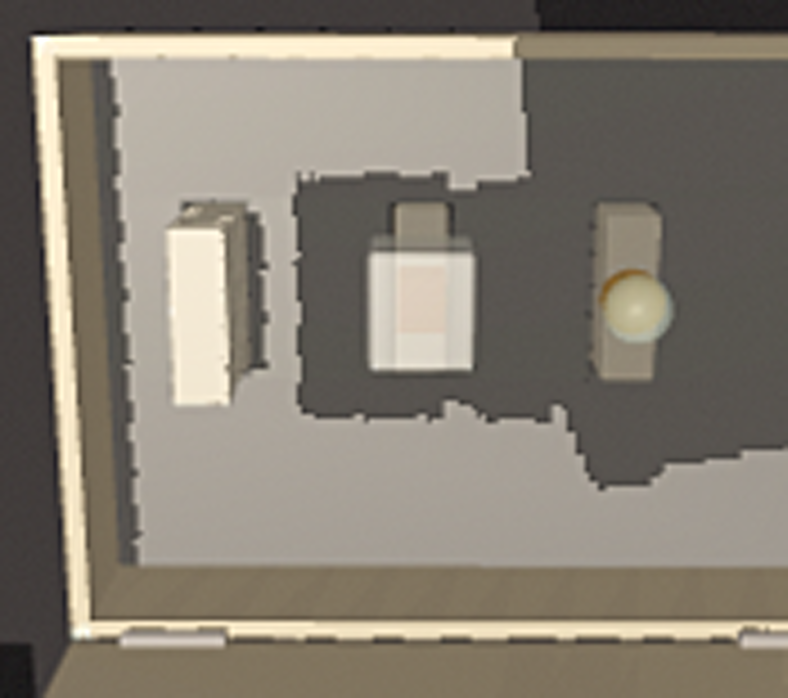

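The enlarged crop confirms it: the flat plate at crop (200,315) stands in the right pocket, the clear box at (420,310) and the bulb at (635,305).

```bash
python3 - <<'E'
from h import *
d=np.load('w5.npz'); K,R,t=d['K'],d['R'],d['t']
th=-.1017;X=np.array([np.cos(th),np.sin(th)]);Y=np.array([-X[1],X[0]]);c0=np.array([.5514,.1075])
px=lambda U,V:(185+(U+.5)/4.5-.5,105+(V+.5)/4.5-.5)
q=np.array([back(*px(*p),.077,K,R,t)[:2]-c0 for p in [(167,230),(228,228),(233,403),(173,405)]]); q=np.c_[q@X,q@Y]; print(q.round(4),q.mean(0))
w=[back(*px(*p),.079,K,R,t)[:2]-c0 for p in [(32,38),(70,636),(518,38)]]; print([(np.round([a@X,a@Y],4)) for a in w])
s=np.load('scene0.npz')
for p in [(239,306),(129,299),(205,432),(80,421)]: print(back((p[0]+.5)/1.4-.5,(p[1]+.5)/1.4-.5,.03,s['K'],s['R'],s['t']).round(3))
m=q.mean(0); P=c0+m[0]*X+m[1]*Y; print('spare',P, 'pocket nominal',c0-.155*Y, c0+m[0]*X-.155*Y)
plan([*P,.13],down(th),n=6)
E
```

```text
[[-0.0354 -0.1607]
 [-0.036  -0.1441]
 [ 0.0132 -0.1444]
 [ 0.0138 -0.1613]] [-0.0110925  -0.15264872]
[array([-0.0859, -0.1935]), array([ 0.0833, -0.1945]), array([-0.0859, -0.0661])]
[ 0.457 -0.265  0.03 ]
[ 0.451 -0.445  0.03 ]
[ 0.683 -0.272  0.03 ]
[ 0.674 -0.452  0.03 ]
spare [ 0.52486719 -0.04323382] pocket nominal [ 0.53566366 -0.04669912] [ 0.52462848 -0.04557295]
[-0.002, -0.049, 0.171, 0.001, 0.001, 0.0]
[-0.002, -0.049, 0.171, 0.001, 0.001, 0.0]
[-0.002, -0.049, 0.171, 0.001, 0.001, 0.0]
[-0.002, -0.049, 0.171, 0.001, 0.001, 0.0]
[-0.002, -0.049, 0.171, 0.001, 0.001, 0.0]
[-0.002, -0.049, 0.171, 0.001, 0.001, 0.0]
```

>>> {"method": "move_arm", "body": {
  "plan": [
    [0, -0.07, 0.1, 0, 0, 0],
    [0, -0.07, 0.18, 0, 0, 0],
    [-0.005, -0.07, 0.18, 0, 0, 0],
    [-0.005, -0.06, 0.18, 0, 0, 0],
    [0, -0.025, 0.18, 0, 0, 0]
  ],
  "jaw": 0.68
}}

```text
time_s: 16.28
position: [0.5262, -0.0456, 0.1682]
ee_rot: [0.001, 0.052, 0.999, -0.0]
ft_force: [0.8, 1.2, -0.3]
finger_gap: 0.0615
grip_force: 0.0
```

>>> {"method": "move_arm", "body": {
  "plan": [
    [0, 0, 0.15, 0, 0, 0],
    [0, 0, 0.05, 0, 0, 0],
    [0, 0, 0, 0, 0, 0],
    [0, 0, 0, 0, 0, 0],
    [0, 0, 0, 0, 0, 0]
  ]
}}

```text
time_s: 16.7
position: [0.5271, -0.0434, 0.1313]
ee_rot: [0.001, 0.05, 0.999, 0.0]
ft_force: [0.0, 0.3, 0.9]
finger_gap: 0.0309
grip_force: 0.0
```

```bash
python3 - <<'E'
from h import *
p,r=pose(); print(p,r.as_matrix().round(4)); plan([.5249,-.0440,p[2]],down(-.1017),n=1)
E
```

```text
[ 0.52708594 -0.04341903  0.13133013] [[-9.949e-01  1.005e-01  2.800e-03]
 [ 1.005e-01  9.949e-01  2.000e-04]
 [-2.800e-03  5.000e-04 -1.000e+00]]
[0.011, -0.004, -0.0, 0.001, 0.005, 0.002]
```

>>> {"method": "move_arm", "body": {
  "plan": [
    [0.01, -0.003, 0.1, 0, 0, 0],
    [0, 0, 0.1, 0, 0, 0],
    [0, 0, 0.08, 0, 0, 0],
    [0, 0, 0.06, 0, 0, 0],
    [0, 0, 0.05, 0, 0, 0]
  ]
}}

```text
time_s: 17.12
position: [0.5245, -0.0436, 0.0518]
ee_rot: [0.001, 0.05, 0.999, 0.0]
ft_force: [-0.1, 0.3, 1.3]
finger_gap: 0.0279
grip_force: 0.0
```

>>> {"method": "move_arm", "body": {
  "plan": [
    [0, 0, 0, 0, 0, 0],
    [0, 0, 0, 0, 0, 0],
    [0, 0, 0, 0, 0, 0],
    [0, 0, 0, 0, 0, 0],
    [0, 0, 0, 0, 0, 0]
  ],
  "jaw": 1,
  "squeeze": 15
}}

```text
time_s: 17.53
position: [0.5241, -0.044, 0.0522]
ee_rot: [0.001, 0.051, 0.999, 0.0]
ft_force: [-1.5, -0.2, 4.1]
finger_gap: 0.016
grip_force: 15.0
```

>>> {"method": "move_arm", "body": {
  "plan": [
    [0, 0, 0, 0, 0, 0],
    [0, 0, 0, 0, 0, 0],
    [0, 0, 0, 0, 0, 0],
    [0, 0, 0, 0, 0, 0],
    [0, 0, 0, 0, 0, 0]
  ]
}}

```text
time_s: 17.95
position: [0.5241, -0.0439, 0.0522]
ee_rot: [0.001, 0.05, 0.999, 0.0]
ft_force: [-1.9, -1.4, 6.9]
finger_gap: 0.016
grip_force: 15.0
```

>>> {"method": "move_arm", "body": {
  "plan": [
    [0, 0, -0.03, 0, 0, 0],
    [0, 0, -0.05, 0, 0, 0],
    [0, 0, -0.08, 0, 0, 0],
    [0, 0, -0.1, 0, 0, 0],
    [0, 0, -0.1, 0, 0, 0]
  ]
}}

```text
time_s: 18.37
position: [0.5231, -0.0442, 0.1247]
ee_rot: [-0.0, 0.051, 0.999, -0.0]
ft_force: [0.5, -0.1, -0.6]
finger_gap: 0.0162
grip_force: 15.0
```

>>> {"method": "move_arm", "body": {
  "plan": [
    [0, 0, -0.12, 0, 0, 0],
    [0, 0, -0.12, 0, 0, 0],
    [0, 0, -0.1, 0, 0, 0],
    [0, 0, 0, 0, 0, 0],
    [0, 0, 0, 0, 0, 0]
  ]
}}

```text
time_s: 18.78
position: [0.5239, -0.044, 0.1928]
ee_rot: [0.001, 0.051, 0.999, 0.0]
ft_force: [0.0, 0.4, -1.4]
finger_gap: 0.0159
grip_force: 15.0
```

```bash
python3 - <<'E'
from h import *
p,r=pose(); print(p,manip.get_obs()['finger_gap']); plan([.565,-.362,.19],down(-.04),n=15)
E
```

```text
[ 0.52392975 -0.04404523  0.19278172] 0.015864214048894248
[-0.024, -0.104, 0.001, 0.0, 0.0, -0.008]
[-0.024, -0.104, 0.001, 0.0, 0.0, -0.008]
[-0.023, -0.104, 0.001, 0.0, 0.0, -0.008]
[-0.023, -0.104, 0.001, 0.0, 0.0, -0.008]
[-0.023, -0.104, 0.001, 0.0, 0.0, -0.008]
[-0.022, -0.105, 0.001, 0.0, 0.0, -0.008]
[-0.022, -0.105, 0.001, 0.0, 0.0, -0.008]
[-0.021, -0.105, 0.001, 0.0, 0.0, -0.008]
[-0.021, -0.105, 0.001, 0.0, 0.0, -0.008]
[-0.02, -0.105, 0.001, 0.0, 0.0, -0.008]
[-0.02, -0.105, 0.001, 0.0, 0.0, -0.008]
[-0.02, -0.105, 0.001, 0.0, 0.0, -0.008]
[-0.019, -0.105, 0.001, 0.0, 0.0, -0.008]
[-0.019, -0.105, 0.001, 0.0, 0.0, -0.008]
[-0.018, -0.105, 0.001, 0.0, 0.0, -0.008]
```

>>> {"method": "move_arm", "body": {
  "plan": [
    [-0.024, -0.1, 0, 0, 0, -0.008],
    [-0.024, -0.105, 0, 0, 0, -0.008],
    [-0.023, -0.105, 0, 0, 0, -0.008],
    [-0.023, -0.105, 0, 0, 0, -0.008],
    [-0.023, -0.105, 0, 0, 0, -0.008]
  ]
}}

```text
time_s: 19.2
position: [0.5364, -0.1506, 0.1904]
ee_rot: [-0.001, 0.04, 0.999, 0.0]
ft_force: [0.3, 1.1, -0.1]
finger_gap: 0.0163
grip_force: 15.0
```

>>> {"method": "move_arm", "body": {
  "plan": [
    [-0.022, -0.105, 0, 0, 0, -0.008],
    [-0.022, -0.105, 0, 0, 0, -0.008],
    [-0.021, -0.105, 0, 0, 0, -0.008],
    [-0.021, -0.105, 0, 0, 0, -0.008],
    [-0.02, -0.105, 0, 0, 0, -0.008]
  ]
}}

```text
time_s: 19.62
position: [0.5501, -0.2567, 0.1902]
ee_rot: [-0.001, 0.03, 1.0, 0.0]
ft_force: [-0.4, 0.7, -0.1]
finger_gap: 0.0158
grip_force: 15.0
```

>>> {"method": "move_arm", "body": {
  "plan": [
    [-0.02, -0.105, 0, 0, 0, -0.008],
    [-0.02, -0.105, 0, 0, 0, -0.008],
    [-0.02, -0.105, 0, 0, 0, -0.008],
    [-0.02, -0.105, 0, 0, 0, -0.008],
    [-0.02, -0.1, 0, 0, 0, -0.008]
  ]
}}

```text
time_s: 20.03
position: [0.5647, -0.3617, 0.19]
ee_rot: [-0.001, 0.019, 1.0, 0.0]
ft_force: [-0.0, 0.4, -0.8]
finger_gap: 0.0159
grip_force: 15.0
```

>>> {"method": "move_arm", "body": {
  "plan": [
    [0, 0, 0.05, 0, 0, 0],
    [0, 0, 0.08, 0, 0, 0],
    [0, 0, 0.06, 0, 0, 0],
    [0, 0, 0.02, 0, 0, 0],
    [0, 0, 0, 0, 0, 0]
  ]
}}

```text
time_s: 20.45
position: [0.5648, -0.3595, 0.1474]
ee_rot: [-0.001, 0.019, 1.0, 0.001]
ft_force: [0.3, 0.2, 1.1]
finger_gap: 0.0161
grip_force: 15.0
```

>>> {"method": "move_arm", "body": {
  "plan": [
    [0, 0, 0, 0, 0, 0],
    [0, 0, 0, 0, 0, 0],
    [0, 0, 0, 0, 0, 0],
    [0, 0, 0, 0, 0, 0],
    [0, 0, 0, 0, 0, 0]
  ]
}}

```text
time_s: 20.87
position: [0.5656, -0.3609, 0.1498]
ee_rot: [0.0, 0.019, 1.0, -0.0]
ft_force: [-1.0, -0.0, -0.6]
finger_gap: 0.0162
grip_force: 15.0
```

```bash
python3 - <<'E'
from h import *
p,r=pose(); print(p,r.as_matrix().round(3)[:,2])
d=np.load('top0.npz'); f,K,R,t=cam('top'); save('top9.png',f)
# unchanged-scene check: brightness differences by region outside the arm
g=np.abs(f.astype(int)-d['f']).max(2)>40; n,l,s,c=cv2.connectedComponentsWithStats(g.astype('uint8'))
print([(list(map(int,a))) for a in s[1:] if a[4]>25])
f,K,R,t=cam('scene'); d=np.load('scene0.npz'); g=np.abs(f.astype(int)-d['f']).max(2)>40; n,l,s,c=cv2.connectedComponentsWithStats(g.astype('uint8'))
print([(list(map(int,a))) for a in s[1:] if a[4]>25])
X=np.array([.9948,-.1015]);Y=np.array([.1015,.9948])
# coil base far edge and white plate seen in scene
hsv=cv2.cvtColor(f,cv2.COLOR_RGB2HSV); m=((hsv[...,0]<14)&(hsv[...,1]>110)&(hsv[...,2]>60)).astype('uint8')
n,l,s,c=cv2.connectedComponentsWithStats(m); print('copper',[(a.tolist()) for a in s[1:] if a[4]>30])
pc=np.array([.5514,.1075])+.144*Y; print('coil mid expected px',proj(np.r_[pc,.144],K,R,t),'spare px',proj(np.r_[p[:2],.147],K,R,t)); save('scene9.png',f)
E
```

```text
[ 0.56555934 -0.36090494  0.1497754 ] [ 0.001 -0.    -1.   ]
[[227, 124, 287, 276, 21336], [208, 149, 107, 24, 1425], [211, 165, 97, 74, 995], [155, 173, 35, 39, 1109], [259, 183, 37, 40, 1081], [241, 198, 6, 7, 35], [240, 211, 6, 6, 35], [433, 226, 6, 7, 32], [250, 235, 14, 18, 200], [314, 258, 11, 17, 169], [0, 314, 77, 39, 1638], [0, 367, 19, 31, 299], [244, 371, 78, 49, 2034], [234, 372, 25, 10, 105], [234, 375, 7, 9, 28], [225, 382, 9, 37, 164], [30, 406, 29, 14, 135]]
[[0, 0, 157, 160, 8650], [266, 0, 38, 22, 233], [316, 0, 15, 30, 241], [262, 13, 46, 42, 797], [97, 20, 14, 9, 81], [528, 24, 32, 63, 1164], [262, 42, 5, 8, 39], [263, 51, 4, 15, 46], [320, 89, 11, 4, 30], [276, 94, 63, 36, 532], [287, 132, 23, 3, 53], [494, 151, 66, 24, 857], [47, 153, 51, 40, 1062], [133, 179, 11, 13, 106], [234, 188, 13, 12, 119], [233, 191, 141, 94, 7924], [126, 194, 15, 24, 87], [61, 197, 27, 2, 36], [82, 209, 84, 83, 2936], [395, 208, 43, 67, 2138]]
copper [[360, 0, 8, 15, 49], [474, 0, 11, 19, 70], [536, 0, 9, 10, 41], [506, 8, 9, 9, 38], [146, 183, 24, 13, 128], [234, 188, 14, 12, 133], [404, 221, 13, 35, 255], [426, 241, 11, 17, 80]]
coil mid expected px [418.20958552 236.32512893] spare px [101.45984954 222.97195286]
```

```bash
python3 - <<'E'
from h import *
for n,f in (('scene0',np.load('scene0.npz')['f']),('scene9',cv2.imread('pics/scene9.png')[:,:,::-1])):
    h=cv2.cvtColor(np.ascontiguousarray(f),cv2.COLOR_RGB2HSV)
    for s,v in ((110,30),(90,100)):
        m=((h[...,0]<14)&(h[...,1]>s)&(h[...,2]>v))[180:210,225:260]; y,x=np.nonzero(m); print(n,len(x),x.min()+225,x.max()+225,y.min()+180,y.max()+180)
    print(f[190:212:4,230:256:4].mean(2).round().tolist())
E
```

```text
scene0 142 234 247 188 199
scene0 127 234 247 188 199
[[58.0, 41.0, 157.0, 157.0, 62.0, 58.0, 58.0], [58.0, 71.0, 159.0, 154.0, 106.0, 58.0, 58.0], [58.0, 81.0, 140.0, 134.0, 80.0, 58.0, 58.0], [58.0, 23.0, 21.0, 22.0, 22.0, 58.0, 137.0], [59.0, 21.0, 23.0, 23.0, 22.0, 58.0, 224.0], [59.0, 32.0, 22.0, 24.0, 26.0, 58.0, 228.0]]
scene9 139 234 247 188 199
scene9 105 235 246 189 198
[[58.0, 41.0, 82.0, 84.0, 46.0, 30.0, 31.0], [59.0, 60.0, 83.0, 84.0, 77.0, 31.0, 31.0], [58.0, 50.0, 71.0, 73.0, 66.0, 31.0, 31.0], [31.0, 23.0, 22.0, 22.0, 22.0, 30.0, 31.0], [31.0, 23.0, 22.0, 23.0, 22.0, 31.0, 211.0], [30.0, 25.0, 21.0, 22.0, 22.0, 31.0, 229.0]]
```

The choke has not moved; it is only in shadow. The coil is at its expected pixels, and the spare is held over the middle of the board. Handing in.

```bash
python3 -c "
from workcell import manip
print(manip.get_obs()['finger_gap'],manip.finish_job())"
```

```text
the job is handed in; nothing more can be done
0.015607922046375603 None
```

The job is handed in at about 21 s: the coil stands square in its outline, the flap is upright, and the spare element is held upright with its plug tips about 75 mm above the middle of the board; the verdict was not shown.

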